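# Hang the push shoe on the drop-keeper peg

### The job

Hang the yellow push shoe by its eye on the steel peg: slide it on so that it lifts the red drop flap and goes on until the flap falls shut behind it, let its weight down on the peg, then draw it gently back against the shut flap (a few newtons) to prove that the flap holds, and leave it hanging there. The peg may be clamped anywhere along its slot, so feel for its height. Never load the peg stand with more than 18 N, and leave the tape roll, the glue bottle and the screw jar where they are.

Things in the scene. Friction and masses are not known exactly. Their poses are not given: they have to be found in the camera images.
- shoe_mid (a point): Centre of the loose yellow push shoe (of a table saw; 0.17 to 0.34 kg, 140 mm tall), 70 mm above its underside. It stands upright on its sole. z up, x along the eye's axis, y along the sole; same after a half turn about z. Sole 36 x 150 x 14 mm (x, y, z); on it an upright 20 mm thick (x), 44 mm wide (y), with the eye and above it the grip block; side braces are only for looks.
- shoe_eye (a point): Centre of the shoe's eye, 83 mm above its underside: an upright slot right through along x, 20 mm wide (y) and 30 mm tall, from 15 mm below this point to 15 mm above it, the two upper corners bevelled by 5 mm. Axes as shoe_mid.
- shoe_grip (a point): Centre of the shoe's solid grip block with two black bands, 119 mm above the underside, 36 mm above the eye's centre: 20 x 44 x 42 mm (x, y, z), its underside the eye's top. Take it from above across its 44 mm (along y), so that the fingers stay beside the peg and clear of the flap. Axes as shoe_mid.
- stand: Blue peg stand bolted to the bench, 252 mm high. Origin on the bench top; z up; the level steel peg (12 mm diameter) points along the stand's -x in the plane y = 0, from its blunt nose at x = -58 mm to a stop disc (diameter 40 mm, face at x = +12 mm): the shoe's middle stops at x = +2 mm. Base plate 12 mm high, x = -55 to +145, y = -65 to +65 mm.
- slot_mid (a point): Middle of the slot between the stand's blue uprights (x = 65 to 91 mm, y within 29 mm in the stand frame; axes as the stand), 190 mm above the bench. The peg's aluminium clamp is fixed firm somewhere along it: the peg's axis is 25 mm lower to 25 mm higher than this point. Where is not reported: feel it (e.g. shut fingertips on the peg's top at stand x = -20 mm) or see it.
- flap (a joint): Red drop flap, rad: 0 = hangs shut on its stop; grows as it swings up under the peg towards the disc, to 1.45; cannot swing outwards. Pin through the peg at stand x = -50 mm; 38 mm long, 10 mm wide, 30 g; folded it needs 12 mm under the peg's axis. The eye's lower edge lifts it; it falls when the shoe's near face is 30 to 38 mm past the pin, and stops a shoe drawn back at shoe_mid x about -36 mm.
- tape_mid (a point): Centre of a roll of blue masking tape lying flat, 96 mm across, 25 mm high. Leave it alone.
- glue_mid (a point): Centre (half-way up) of a white glue bottle, 60 mm across, 160 mm tall. Leave it alone.
- jar_mid (a point): Centre (half-way up) of an amber screw jar with a steel lid, 68 mm across, 85 mm tall. Leave it alone.
There are look-alikes about, which are no part of the job. Of the things that look like the stand, the largest one is meant.

How it is judged:
By the outcome, as a careful person would: the job done as asked, in the order asked, and still so for the second after the job is handed in, with the robot touching nothing.
It also fails if it takes over 72 s, if anything falls off the work surface, if the arm or the gripper's body presses on something with over 40 N, if the wrist force passes 120 N, or if a joint passes its speed limit or range.

### The arm

A 6-joint arm with a two-finger parallel gripper is mounted at the origin on the work surface. World frame = base frame: x ahead of the robot, y to its left, z up, the work surface at z = 0. Lengths are in m, angles in rad, forces in N, time in s.
With the tool pointing down it reaches from about 0.375 to 0.9 m from the base axis. Payload 3.1 kg.
Tool frame: the origin (TCP) lies on the centre line of the jaws, within the pads' length; the fingertips stand 8 mm ahead of it and the grasp point (between the pads) lies 11 mm behind it; z points along the fingers, y is the line along which they close (so a half turn about z gives the same grasp; the last joint's range is limited). The gripper opens to 85 mm and grips with 20 to 120 N. Pads are 22 mm wide; open, the fingers measure 114 mm over their backs; the gripper's body (76 mm by 85 mm) begins 54 mm behind the grasp point. The pads swing forward as they close: fully open they stand 13 mm farther back than shut.
Start: joints at [-1.397, 0.527, 1.433, -0, 1.181, -0.178], TCP at [0.216, -0.586, 0.239] pointing down, gripper open.
Joint ranges: [-3.08, 3.08], [-0.75, 2.2], [0.22, 2.44], [-1.43, 4.57], [0, 2.65], [-2.85, 2.85]. Speed limits (rad/s): [2.79, 2.79, 3.14, 3.14, 3.14, 3.14].

### API

Orientations are given as a unit quaternion [x, y, z, w].
In Python, from station import * gives the robot as it stands.
- The arm moves only by the tool play_rows, never from a script. Its argument "rows" is a list of rows, each a list of 3 entries, a list of its own where there are three numbers: the turn, a rotation vector about the tool's x, y, z in degrees, then the shift along the tool's x, y, z in mm, then the closure, from 0 (fully open) to 1 (shut). In form: [[[ax, ay, az], [dx, dy, dz], jaw], ...]. A call has 1 to 12 rows; each row shifts and turns the commanded pose from where the row before left it, along the tool's axes as they then stand; what a row does not reach is not made up. A row lasts 1/12 s, in which the tool goes at most 41.7 mm and 7.16 degrees, less where a joint would pass 70% of its speed; a pose out of reach is approached as far as the arm can. A call with a gripper value outside its range is refused whole. The fingers move at their own pace and stop on an object; "grip_force" is the grip in N (left out, the last holds). Time passes only in rows, so rows that do not move let the fingers close. It gives the time, the measured TCP pose, the force, the opening and the grip force at its end, in the units of the state.
- sense(): the state, without advancing time (a new reading comes with each control period).
- snapshot(name): name is "scene" or "side" or "wrist"; returns (picture, depth): 400x640x3 uint8, red, green, blue; 400x640 float32, m along the optical axis (not along the pixel's ray), 0 where there is no reading.
- get_calibration(name): a dict with "vfov" (degrees; the focal length in pixels is half the picture's height over the tangent of half this angle, whatever the lens; pixels are square), "cx", "cy" (the principal point, pixels), "xyz" and "attitude" of the camera in the world. Camera axes: x right, y down, z forward; pixel columns grow to the right and rows downward; lengths in m; the calibration is good to about 2 mm. The wrist camera is an equidistant fisheye: a pixel r from the principal point sees the ray r / f radians off the axis. A picture is of the moment at which its call begins: read the wrist's pose just before it. get_calibration takes no time and is no camera call; for the wrist camera it gives the pose at the moment of the call.
- sign_off(): hands the job in; it is judged then, once.
The state is a dict: "t": time; "q": joint angles; "qd": joint speeds; "tau": joint torques, N m; "tcp_pos": TCP position; "tool_rot": TCP orientation; "force": force on the tool from outside, world axes, zero at the start; "ft_torque": the same for the moment, N m; "finger_gap": opening from 0.0 (shut) to 1.0 (fully open); "gripper_force": force on a finger pad.
Only numpy, scipy, OpenCV 4.12 (cv2) and the standard library are available. Lean on these libraries where they do the work, as an engineer would, in place of code of your own. Each camera call takes 0.05 s, during which the arm holds its last target. There are 200 camera calls.

## Working session

There is one attempt and no reset: what is moved stays moved. The work goes in short steps, Python scripts to look and compute and a tool call to move; the robot and the scene stay as the last step left them, time stands still between calls to the robot, and variables do not carry over. Pictures are saved under pics/ and viewed, at most 10 in all, crops included, and the job is handed in when it is done.

Besides the shell and the picture viewer there is one more tool, called as a command line: name --argument value ..., lists and objects as JSON in quotes. play_rows: Moves the arm, as the interface text tells. Its arguments: {"type":"object","properties":{"rows":{"type":"array","items":{"type":"array"}},"grip_force":{"type":"number"}},"required":["rows"]}

```bash
mkdir -p pics
cat > h.py <<'E'
from station import *
import numpy as np, cv2
from scipy.spatial.transform import Rotation as R
def save(n,p): cv2.imwrite('pics/'+n+'.png',cv2.cvtColor(p,cv2.COLOR_RGB2BGR))
def camrot(c):
    a=np.array(c['attitude'],float)
    return R.from_quat(a).as_matrix() if a.size==4 else a.reshape(3,3)
def foc(c): return 200/np.tan(np.radians(c['vfov']/2))
def cloud(c,d):
    v,u=np.mgrid[0:400,0:640]; f=foc(c)
    P=np.stack([(u-c['cx'])/f*d,(v-c['cy'])/f*d,d],-1)
    return P@camrot(c).T+np.array(c['xyz'])
E
python3 - <<'E'
from h import *
for n in ('scene','side'):
    c=get_calibration(n);p,d=snapshot(n);save(n+'0',p);np.savez(n+'0.npz',p=p,d=d)
    print(n,c)
print(sense())
E
```

```text
scene {'vfov': 48.83478336191487, 'cx': 321.7301587639934, 'cy': 200.7001604742287, 'xyz': array([ 1.12592905, -0.69676645,  0.80379335]), 'attitude': array([ 0.84612695,  0.26973118, -0.13483648, -0.43946944])}
side {'vfov': 51.8533222842958, 'cx': 316.4664819415891, 'cy': 202.43079950897288, 'xyz': array([0.39673927, 0.76486028, 0.54289133]), 'attitude': array([-0.104629  ,  0.85339257, -0.50780077,  0.05396542])}
{'t': 0.1, 'q': array([-1.39650812e+00,  5.28396684e-01,  1.43379018e+00,  9.71425791e-06,
        1.18136426e+00, -1.78501139e-01]), 'qd': array([-0.00031933, -0.00374566, -0.00253907,  0.00024328,  0.00122788,
        0.00019019]), 'tau': array([-3.44896571e-04, -4.43304563e+01, -1.78586948e+01, -2.93777084e-04,
        3.93979790e-03,  4.56061812e-06]), 'tcp_pos': array([ 0.21586709, -0.58587056,  0.23841192]), 'tool_rot': array([ 9.84482609e-01,  1.75479437e-01,  6.55435596e-06, -9.79223905e-04]), 'force': array([0.30444688, 0.26321531, 0.10983565]), 'ft_torque': array([ 0.01137065,  0.000431  , -0.02598626]), 'gripper_force': 0.0, 'finger_gap': 0.9977240270007528}
```

View pics/scene0.png

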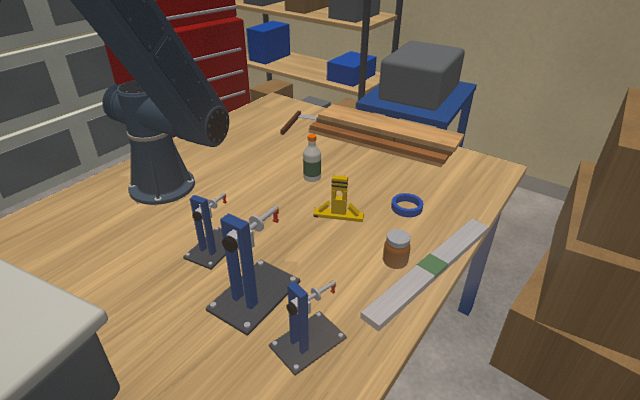

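View pics/side0.png

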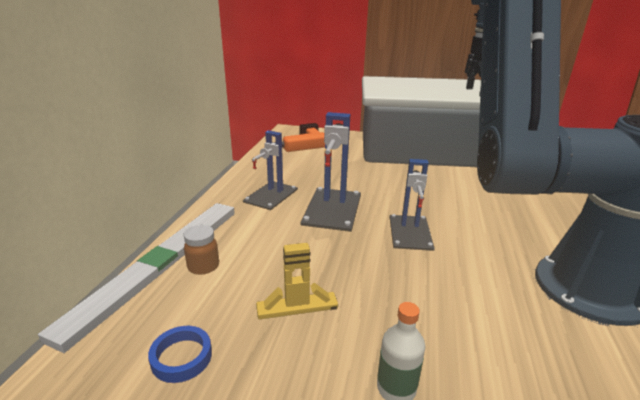

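Scene view: the shoe is at (340,200), and it is the only yellow thing. There are three stands, with bases at (205,252) small, (252,295) large and (308,343) small. The large middle one is meant, at (332,205) in the side view. Its peg points towards the side camera. The glue bottle, tape and jar are near the shoe.

Run:
```python
from h import *
allp={}
for n in ('scene','side'):
    c=get_calibration(n);z=np.load(n+'0.npz');p,d=z['p'],z['d'];P=cloud(c,d)
    h=cv2.cvtColor(p,cv2.COLOR_RGB2HSV);H,S,V=[h[...,i].astype(int) for i in range(3)]
    ok=d>0
    y=ok&(H>20)&(H<32)&(S>190)&(V>90)
    y=y.astype(np.uint8)
    k,l,s,ce=cv2.connectedComponentsWithStats(y)
    i=1+np.argmax(s[1:,4]); print(n,'yellow',s[i],ce[i])
    Y=P[l==i]; Y=Y[(Y[:,2]>-.02)&(Y[:,2]<.2)]
    print(' pts',Y.min(0),Y.max(0))
    top=Y[Y[:,2]>.125]; print(' top mean',top.mean(0),len(top),top[:,2].max())
    so=Y[Y[:,2]<.03]; r=cv2.minAreaRect((so[:,:2]*1000).astype(np.float32)); print(' sole rect',r)
    gr=Y[Y[:,2]>.1]; print(' grip rect',cv2.minAreaRect((gr[:,:2]*1000).astype(np.float32)))
    allp[n+'y']=Y
    b=ok&(H>105)&(H<125)&(S>120)&(V>40)
    k,l,s,ce=cv2.connectedComponentsWithStats(b.astype(np.uint8))
    for i in range(1,k):
        if s[i,4]>60:
            Q=P[l==i]; print(' blue',s[i],'mn',Q.min(0).round(3),'mx',Q.max(0).round(3))
    # dark base plates: z 0.005-0.02, low saturation, dark
    g=ok&(P[...,2]>.004)&(P[...,2]<.02)&(V<110)&(S<90)&(P[...,0]>.2)&(P[...,0]<1.2)
    k,l,s,ce=cv2.connectedComponentsWithStats(g.astype(np.uint8))
    for i in range(1,k):
        if s[i,4]>300:
            Q=P[l==i]; print(' plate',s[i],Q.mean(0).round(3),cv2.minAreaRect((Q[:,:2]*1000).astype(np.float32)))
    r=ok&((H<6)|(H>174))&(S>150)&(V>70)&(P[...,2]<.3)&(P[...,2]>0)&(P[...,0]>.2)&(P[...,1]<.3)&(P[...,1]>-.6)
    k,l,s,ce=cv2.connectedComponentsWithStats(r.astype(np.uint8))
    for i in range(1,k):
        if s[i,4]>8:
            Q=P[l==i]; print(' red',s[i],Q.mean(0).round(3),Q.min(0).round(3),Q.max(0).round(3))
    for nm,lo,hi in (('amber',(5,100),(18,255)),):
        pass
```

```text
scene yellow [314 187  50  35 770] [338.86233766 207.94025974]
 pts [4.92514754e-01 1.55123095e-01 4.31948220e-04] [0.6360896  0.24312711 0.11054688]<stdin>:13: RuntimeWarning: Mean of empty slice.
  ret = um.true_divide(
Traceback (most recent call last):
ValueError: zero-size array to reduction operation maximum which has no identity
```

Run:
```python
from h import *
z=np.load('scene0.npz');p=z['p']
a=cv2.resize(p[165:345,180:380],None,fx=3,fy=3,interpolation=cv2.INTER_CUBIC);save('crop1',a)
```

```text
(no output)
```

View pics/crop1.png

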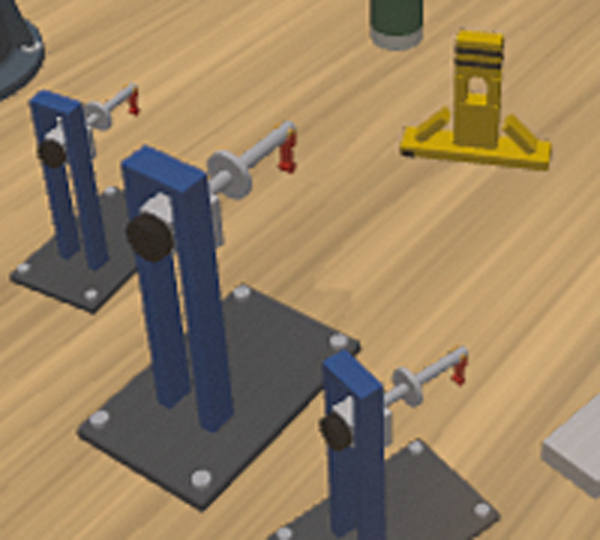

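The crop shows the large stand in the middle, with its peg pointing up and right to a red flap at crop (287,150). The shoe stands upright at crop (480,90), with its eye through-axis roughly facing the camera. The bands split the yellow mask, so I'll select by region instead.

Run:
```python
from h import *
np.set_printoptions(precision=4,suppress=True)
mar=lambda Q: [tuple(np.round(v,1)) if np.ndim(v) else round(v,1) for v in cv2.minAreaRect((Q[:,:2]*1000).astype(np.float32))]
for n in ('scene','side'):
    c=get_calibration(n);z=np.load(n+'0.npz');p,d=z['p'],z['d'];P=cloud(c,d)
    h=cv2.cvtColor(p,cv2.COLOR_RGB2HSV);H,S,V=[h[...,i].astype(int) for i in range(3)]
    ok=(d>0)&(P[...,2]<.3)&(P[...,2]>-.01)&(P[...,0]>.2)&(P[...,1]<.4)&(P[...,1]>-.6)
    Y=P[ok&(H>18)&(H<34)&(S>170)&(V>60)&(P[...,2]>.004)]
    for a,b in ((.004,.03),(.03,.1),(.1,.136),(.136,.15)):
        q=Y[(Y[:,2]>a)&(Y[:,2]<b)]
        if len(q)>3: print(n,'yellow',a,len(q),q.mean(0),mar(q),q[:,2].max())
    b=ok&(H>105)&(H<125)&(S>120)&(V>40)
    k,l,s,ce=cv2.connectedComponentsWithStats(b.astype(np.uint8))
    for i in range(1,k):
        if s[i,4]>60:
            Q=P[l==i]; print(' blue',s[i],Q.min(0),Q.max(0)); t=Q[Q[:,2]>Q[:,2].max()-.006]; print('   top',t.mean(0),mar(t))
    g=ok&(P[...,2]>.004)&(P[...,2]<.02)&(V<110)&(S<90)
    k,l,s,ce=cv2.connectedComponentsWithStats(g.astype(np.uint8))
    for i in range(1,k):
        if s[i,4]>300:
            Q=P[l==i]; print(' plate',s[i],Q.mean(0),mar(Q))
    r=ok&((H<6)|(H>174))&(S>150)&(V>70)
    k,l,s,ce=cv2.connectedComponentsWithStats(r.astype(np.uint8))
    for i in range(1,k):
        if s[i,4]>8:
            Q=P[l==i]; print(' red',s[i],Q.mean(0),Q.min(0),Q.max(0))
```

```text
scene yellow 0.004 442 [0.5688 0.1954 0.0146] [(np.float64(564.4), np.float64(200.0)), (np.float64(148.2), np.float64(38.7)), 26.1] 0.02967257795832212
scene yellow 0.03 333 [0.5675 0.1965 0.0561] [(np.float64(563.8), np.float64(199.0)), (np.float64(97.6), np.float64(24.4)), 26.6] 0.09939435508770489
scene yellow 0.1 97 [0.5672 0.1945 0.1174] [(np.float64(566.1), np.float64(198.1)), (np.float64(41.3), np.float64(17.5)), 28.3] 0.13575734391882932
scene yellow 0.136 58 [0.5653 0.2003 0.1389] [(np.float64(563.9), np.float64(200.5)), (np.float64(41.8), np.float64(20.3)), 24.6] 0.14149375466354908
 blue [392 194  31  23 293] [0.6665 0.3102 0.0009] [0.7599 0.3998 0.028 ]
   top [0.7154 0.3553 0.0244] [(np.float64(713.7), np.float64(355.1)), (np.float64(90.7), np.float64(89.2)), 0.4]
 blue [191 196  16   7  63] [ 0.3533 -0.1547  0.171 ] [ 0.3919 -0.1322  0.1833]
   top [ 0.3732 -0.1433  0.1802] [(np.float64(372.3), np.float64(-143.1)), (np.float64(37.1), np.float64(17.1)), 10.3]
 blue [221 214  27  15 190] [ 0.5488 -0.2295  0.248 ] [ 0.605  -0.2051  0.2536]
   top [ 0.5772 -0.2176  0.2511] 
[... 1167 characters left out ...]
64(358.5)), (np.float64(82.8), np.float64(93.9)), 89.4]
 plate [243 182  54  27 680] [ 0.7549 -0.1998  0.0077] [(np.float64(755.3), np.float64(-209.3)), (np.float64(140.6), np.float64(91.6)), 75.7]
 plate [ 301  189   59   42 1598] [ 0.5694 -0.1593  0.0107] [(np.float64(571.6), np.float64(-176.5)), (np.float64(126.5), np.float64(201.2)), 1.8]
 plate [ 390  216   44   33 1065] [ 0.3651 -0.1033  0.0078] [(np.float64(365.9), np.float64(-112.2)), (np.float64(90.2), np.float64(141.8)), 8.3]
 red [326 154   5  12  39] [ 0.5688 -0.0835  0.1818] [ 0.5636 -0.0872  0.17  ] [ 0.5734 -0.0795  0.1961]
 red [419 200   3   7  13] [ 0.3558 -0.0463  0.1199] [ 0.354  -0.0486  0.1136] [ 0.3575 -0.0437  0.1286]
```

play_rows --rows '[[[0, 0, -7], [0, 0, -15], 0], [[0, 0, -7], [0, 0, -15], 0], [[0, 0, -7], [0, 0, -15], 0], [[0, 0, -7], [0, 0, -15], 0], [[0, 0, -7], [0, 0, -15], 0], [[0, 0, -7], [0, 0, -15], 0], [[0, 0, -7], [0, 0, -15], 0], [[0, 0, -7], [0, 0, -15], 0], [[0, 0, -7], [0, 0, -15], 0], [[0, 0, -7], [0, 0, -15], 0], [[0, 0, -7], [0, 0, -15], 0], [[0, 0, -7], [0, 0, -15], 0]]'

```text
t: 1.1
tcp_pos: [0.2159, -0.5861, 0.4194]
tool_rot: [0.612, 0.791, 0.0, -0.001]
force: [0.9, -0.2, -0.9]
finger_gap: 1.001
gripper_force: 0.0
```

```bash
cat >> h.py <<'E'
def to(target, yaw_y=None):
    """mm shift in tool axes to bring TCP to target; extra yaw (world deg) so tool y lies along yaw_y deg"""
    s=sense();M=R.from_quat(s['tool_rot']).as_matrix()
    print('tcp',np.round(s['tcp_pos'],4),'tool y deg',round(np.degrees(np.arctan2(M[1,1],M[0,1])),2),'tilt',np.round(M[:,2],4),'F',np.round(s['force'],2),'t',round(s['t'],2),'gap',round(s['finger_gap'],3))
    print('shift tool mm',np.round(M.T@(np.array(target)-s['tcp_pos'])*1000,1))
E
python3 - <<'E'
from h import *
to([.565,.14,.40])
print(sense()['q'])
# peg by two views: grey bright pixels between flap and disc
for n in ('scene','side'):
    c=get_calibration(n);z=np.load(n+'0.npz');p,d=z['p'],z['d'];P=cloud(c,d)
    h=cv2.cvtColor(p,cv2.COLOR_RGB2HSV)
    m=(d>0)&(abs(P[...,0]-.572)<.015)&(P[...,1]>-.122)&(P[...,1]<-.075)&(P[...,2]>.13)&(P[...,2]<.26)&(h[...,1]<70)
    v,u=np.where(m); print(n)
    for a,b,q in zip(u,v,P[m]): print(a,b,np.round(q*1000,0),p[b,a]) if (a%3==0) else 0
E
```

```text
tcp [ 0.2159 -0.5861  0.4194] tool y deg 14.56 tilt [-2.0e-04  1.4e-03 -1.0e+00] F [ 0.94 -0.16 -0.89] t 1.1 gap 1.001
shift tool mm [615.  520.4  20.3]
[-1.39651384e+00  3.87785161e-01  1.17376255e+00  2.18360690e-05
  1.58150529e+00 -1.65064455e+00]
scene
276 205 [571. -81. 209.] [170 158 146]
276 206 [574. -84. 209.] [160 161 169]
273 207 [570. -90. 208.] [167 159 156]
276 207 [574. -84. 206.] [160 145 126]
273 208 [572. -93. 208.] [166 165 169]
270 209 [ 570. -101.  209.] [168 161 158]
273 209 [575. -97. 209.] [155 154 157]
270 210 [ 572. -104.  208.] [167 166 172]
273 210 [577. -99. 208.] [143 140 142]
267 211 [ 568. -109.  207.] [168 151 133]
270 211 [ 574. -106.  208.] [159 158 161]
273 211 [ 578. -100.  206.] [119 118 121]
267 212 [ 571. -113.  208.] [168 165 168]
270 212 [ 577. -109.  209.] [148 144 147]
273 212 [ 578. -101.  204.] [95 97 98]
267 213 [ 575. -117.  209.] [164 161 165]
270 213 [ 576. -108.  205.] [127 124 127]
264 214 [ 569. -121.  207.] [169 163 163]
267 214 [ 578. -121.  211.] [153 148 151]
270 214 [ 578. -111.  204.] [95 95 99]
267 215 [ 575. -118.  205.] [136 132 136]
267 216 [ 577. -120.  204.] [106 105 109]
267 217 [ 577. -121.  201.] [98 93 90]
side
330 143 [ 572. -121.  208.] [179 175 173]
330 144 [ 571. -114.  208.] [189 184 182]
330 145 [ 569. -104.  210.] [190 185 182]
330 146 [ 568. -100.  209.] [187 182 180]
327 147 [573. -93. 209.] [148 145 147]
330 147 [567. -98. 207.] [177 173 171]
327 148 [572. -86. 209.] [168 164 164]
330 148 [566. -92. 208.] [178 167 160]
327 149 [570. -80. 209.] [182 177 174]
327 150 [570. -80. 207.] [163 161 158]
327 151 [571. -81. 204.] [134 130 129]
327 152 [570. -79. 202.] [125 121 120]
327 153 [570. -79. 200.] [125 112 109]
```

play_rows --rows '[[[0, 0, 0], [30, 25, 0], 0], [[0, 0, 0], [30, 25, 0], 0], [[0, 0, 0], [30, 25, 0], 0], [[0, 0, 0], [30, 25, 0], 0], [[0, 0, 0], [30, 25, 0], 0], [[0, 0, 0], [30, 25, 0], 0], [[0, 0, 0], [30, 25, 0], 0], [[0, 0, 0], [30, 25, 0], 0], [[0, 0, 0], [30, 25, 0], 0], [[0, 0, 0], [30, 25, 0], 0], [[0, 0, 0], [30, 25, 0], 0], [[0, 0, 0], [30, 25, 0], 0]]'

```text
t: 2.1
tcp_pos: [0.4185, -0.1618, 0.4191]
tool_rot: [0.614, 0.789, 0.0, -0.0]
force: [0.1, -0.4, 0.1]
finger_gap: 0.999
gripper_force: 0.0
```

play_rows --rows '[[[0, 0, 0], [30, 25, 0], 0], [[0, 0, 0], [30, 25, 0], 0], [[0, 0, 0], [30, 25, 0], 0], [[0, 0, 0], [30, 25, 0], 0], [[0, 0, 0], [30, 25, 0], 0], [[0, 0, 0], [30, 25, 0], 0], [[0, 0, 0], [30, 25, 0], 0], [[0, 0, 0], [30, 25, 0], 0], [[0, 0, -6], [0, 0, 0], 0], [[0, 0, -5.5], [0, 0, 0], 0], [[0, 0, 0], [0, 0, 0], 0]]'

```text
t: 3.02
tcp_pos: [0.5531, 0.119, 0.4184]
tool_rot: [0.531, 0.848, -0.001, -0.001]
force: [0.0, -0.2, 0.4]
finger_gap: 0.999
gripper_force: 0.0
```

Run:
```python
from h import *
c=get_calibration('wrist');p,d=snapshot('wrist');np.savez('w1.npz',p=p,d=d,x=c['xyz'],a=c['attitude']);save('w1',p)
print(c); to([.565,.199,.127])
```

```text
{'vfov': 65.70646984690485, 'cx': 317.9444890329196, 'cy': 196.1409133002801, 'xyz': array([0.51933229, 0.1909838 , 0.55265742]), 'attitude': array([0.96235389, 0.22142401, 0.03469146, 0.15376248])}
tcp [0.553  0.1184 0.4186] tool y deg 25.65 tilt [-1.6e-03 -1.0e-04 -1.0e+00] F [-0.13  0.02 -0.54] t 3.07 gap 1.001
shift tool mm [ 67.3  46.1 291.5]
```

View pics/w1.png

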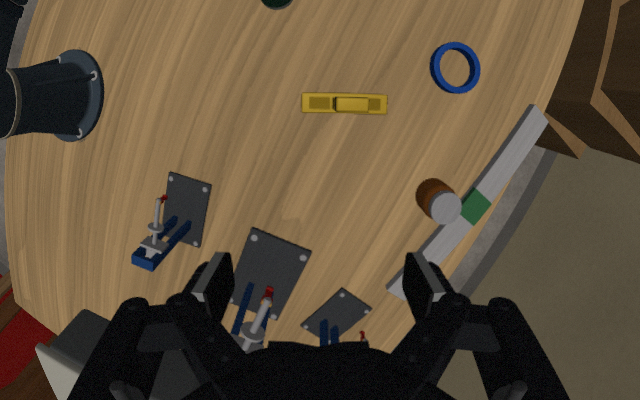

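The wrist view shows the shoe from above at (345,103), with its top block at (352,103). The large stand's plate is at (268,265) with the flap at (267,292), and the gripper fingers are below.

```bash
cat >> h.py <<'E'
def fish_rays(c):
    v,u=np.mgrid[0:400,0:640]; f=foc(c); x=(u-c['cx']);y=(v-c['cy']); r=np.hypot(x,y)+1e-9; t=r/f
    return np.stack([np.sin(t)*x/r,np.sin(t)*y/r,np.cos(t)],-1)
def fcloud(c,d):
    ray=fish_rays(c); return (ray/ray[...,2:]*d[...,None])@camrot(c).T+np.array(c['xyz'])
mar=lambda Q: [list(np.round(v,1)) if np.ndim(v) else round(v,1) for v in cv2.minAreaRect((Q[:,:2]*1000).astype(np.float32))]
E
python3 - <<'E'
from h import *
np.set_printoptions(precision=4,suppress=True)
c=get_calibration('wrist');z=np.load('w1.npz');p,d=z['p'],z['d'];c['xyz']=z['x'];c['attitude']=z['a'];P=fcloud(c,d)
h=cv2.cvtColor(p,cv2.COLOR_RGB2HSV);H,S,V=[h[...,i].astype(int) for i in range(3)]
rows=np.mgrid[0:400,0:640][0]
ok=(d>0)&(P[...,2]<.3)&(rows<360)
ym=ok&(H>18)&(H<34)&(S>170)&(V>60)&(rows>60)&(rows<140)
Y=P[ym]
print('z of bench',np.median(P[100:140,200:280,2]))
for a,b in ((.004,.03),(.13,.15)):
    q=Y[(Y[:,2]>a)&(Y[:,2]<b)]; print('yellow',a,len(q),q.mean(0),mar(q))
# ray-plane of top at .14 using depth-chosen pixels
ray=fish_rays(c)@camrot(c).T
for zz,a,b in ((.014,.004,.03),(.14,.13,.15)):
    m=ym&(P[...,2]>a)&(P[...,2]<b); Q=np.array(c['xyz'])+ray[m]*((zz-c['xyz'][2])/ray[m][:,2:]); print('plane',zz,mar(Q))
g=ok&(P[...,2]>.004)&(P[...,2]<.02)&(V<110)&(S<90)&(P[...,0]>.45)&(P[...,0]<.65)&(P[...,1]<-.05)
print('plate',mar(P[g]),P[g].mean(0))
r=ok&((H<6)|(H>174))&(S>150)&(V>70)&(abs(P[...,0]-.57)<.04); print('red',P[r].mean(0),P[r].min(0),P[r].max(0),r.sum())
m=ok&(abs(P[...,0]-.572)<.02)&(P[...,1]>-.122)&(P[...,1]<-.07)&(P[...,2]>.19)&(S<70); print('peg',m.sum(),P[m].mean(0),np.percentile(P[m][:,2],[10,50,90])); 
if m.sum()>5: print(mar(P[m]), np.polyfit(P[m][:,1],P[m][:,0],1))
# obstacles from scene
c=get_calibration('scene');z=np.load('scene0.npz');P=cloud(c,z['d'])
for n,(u,v) in dict(glue=(312,160),jar=(397,250),tape=(393,205)).items():
    print(n,P[v,u])
E
```

```text
z of bench -0.000419399291182343
yellow 0.004 858 [0.5579 0.2028 0.0152] [[np.float64(563.4), np.float64(204.2)], [np.float64(147.4), np.float64(35.1)], 25.4]
yellow 0.13 502 [0.5628 0.2037 0.1391] [[np.float64(562.9), np.float64(203.6)], [np.float64(44.4), np.float64(20.6)], 26.0]
plane 0.014 [[np.float64(563.1), np.float64(204.0)], [np.float64(146.4), np.float64(34.9)], 25.3]
plane 0.14 [[np.float64(562.2), np.float64(202.9)], [np.float64(44.1), np.float64(20.2)], 27.3]
plate [[np.float64(558.1), np.float64(-306.6)], [np.float64(468.9), np.float64(156.7)], 82.7] [ 0.5736 -0.1607  0.0115]
red [ 0.5714 -0.0832  0.1741] [ 0.5668 -0.0885  0.1681] [ 0.5768 -0.0812  0.179 ] 27
peg 195 [ 0.5718 -0.0976  0.2078] [0.2048 0.2085 0.2099]
[[np.float64(571.0), np.float64(-99.8)], [np.float64(14.2), np.float64(44.7)], 2.5] [-0.0256  0.5693]
glue [0.39   0.3066 0.0856]
jar [0.8065 0.0993 0.0628]
tape [0.6822 0.3255 0.0178]
```

Measured: shoe at (563, 203.5) mm, yaw 26°, top at 140 mm, as it should be. Peg axis is at z≈203 mm and x≈571.5 mm, with stand yaw 1.5°. Nothing is near the shoe, so I'll reach down now.

play_rows --rows '[[[0, 0, 0], [24, 15.3, 20], 0], [[0, 0, 0], [24, 15.3, 20], 0], [[0, 0, 0], [24.4, 15.2, 20], 0], [[0, 0, 0], [0, 0, 30], 0], [[0, 0, 0], [0, 0, 30], 0], [[0, 0, 0], [0, 0, 30], 0], [[0, 0, 0], [0, 0, 30], 0], [[0, 0, 0], [0, 0, 0], 0]]'

```text
t: 3.73
tcp_pos: [0.5589, 0.2016, 0.2332]
tool_rot: [0.533, 0.846, -0.005, -0.005]
force: [-0.9, -0.7, -0.1]
finger_gap: 1.004
gripper_force: 0.0
```

Run:
```python
from h import *
c=get_calibration('wrist');p,d=snapshot('wrist');P=fcloud(c,d)
h=cv2.cvtColor(p,cv2.COLOR_RGB2HSV);H,S,V=[h[...,i].astype(int) for i in range(3)]
Y=P[(d>0)&(H>18)&(H<34)&(S>170)&(V>60)]
for a,b in ((.004,.03),(.13,.15)):
    q=Y[(Y[:,2]>a)&(Y[:,2]<b)]; print(a,len(q),q.mean(0),mar(q))
to([.563,.2035,.108])
```

```text
0.004 2136 [0.55947524 0.20951598 0.01543258] [[np.float64(562.8), np.float64(204.1)], [np.float64(148.4), np.float64(35.9)], 25.7]
0.13 1355 [0.56193307 0.20504712 0.13899276] [[np.float64(463.3), np.float64(92.2)], [np.float64(344.0), np.float64(32.4)], 48.5]
tcp [0.5608 0.202  0.2363] tool y deg 25.55 tilt [-0.0082 -0.0013 -1.    ] F [ 0.49 -0.23 -0.93] t 3.78 gap 1.001
shift tool mm [1.000e-01 3.600e+00 1.283e+02]
```

play_rows --rows '[[[0, 0, 0], [0, 0, 15], 0], [[0, 0, 0], [0, 0, 20], 0], [[0, 0, 0], [0, 0, 20], 0], [[0, 0, 0], [0, 0, 20], 0], [[0, 0, 0], [0, 0, 15], 0], [[0, 0, 0], [0, 0, 15], 0], [[0, 0, 0], [0, 0, 15], 0], [[0, 0, 0], [0, 0, 10], 0], [[0, 0, 0], [0, 0, 0], 0], [[0, 0, 0], [0, 0, 0], 0]]'

```text
t: 4.62
tcp_pos: [0.5642, 0.203, 0.1104]
tool_rot: [0.532, 0.846, 0.001, 0.001]
force: [-0.2, 0.2, 0.5]
finger_gap: 1.001
gripper_force: 0.0
```

Run:
```python
from h import *
to([.563,.204,.108])
```

```text
tcp [0.5642 0.203  0.1104] tool y deg 25.66 tilt [ 1.6e-03  3.0e-04 -1.0e+00] F [-0.17  0.21  0.5 ] t 4.62 gap 1.001
shift tool mm [ 1.5 -0.6  2.4]
```

play_rows --rows '[[[0, 0, 0], [1.5, -0.5, 2], 0], [[0, 0, 0], [0, 0, 0], 1], [[0, 0, 0], [0, 0, 0], 1], [[0, 0, 0], [0, 0, 0], 1], [[0, 0, 0], [0, 0, 0], 1], [[0, 0, 0], [0, 0, 0], 1], [[0, 0, 0], [0, 0, 0], 1], [[0, 0, 0], [0, 0, 0], 1], [[0, 0, 0], [0, 0, 0], 1], [[0, 0, 0], [0, 0, 0], 1]]' --grip_force 60

```text
t: 5.45
tcp_pos: [0.5623, 0.2042, 0.1079]
tool_rot: [0.532, 0.847, 0.0, 0.0]
force: [-2.2, -0.5, 5.5]
finger_gap: 0.507
gripper_force: 61.1
```

Run:
```python
from h import *
to([.563,.204,.108])
```

```text
tcp [0.5623 0.2042 0.1079] tool y deg 25.72 tilt [ 7.e-04  1.e-04 -1.e+00] F [-2.18 -0.51  5.47] t 5.45 gap 0.507
shift tool mm [-0.5  0.6 -0.1]
```

play_rows --rows '[[[0, 0, 0], [0, 0, -8], 1], [[0, 0, 0], [0, 0, -15], 1], [[0, 0, 0], [0, 0, -20], 1], [[0, 0, 0], [0, 0, -20], 1], [[0, 0, 6], [0, 0, -20], 1], [[0, 0, 6], [0, 0, -20], 1], [[0, 0, 6], [0, 0, -10], 1], [[0, 0, 6.2], [0, 0, -4], 1], [[0, 0, 0], [0, 0, 0], 1], [[0, 0, 0], [0, 0, 0], 1]]'

```text
t: 6.28
tcp_pos: [0.5617, 0.2041, 0.2241]
tool_rot: [0.697, 0.717, -0.0, -0.0]
force: [-0.5, -0.7, -2.5]
finger_gap: 0.509
gripper_force: 61.6
```

Run:
```python
from h import *
to([.569,.03,.225])
```

```text
tcp [0.5617 0.2041 0.2241] tool y deg 1.67 tilt [-8.e-04 -1.e-04 -1.e+00] F [-0.54 -0.65 -2.47] t 6.28 gap 0.509
shift tool mm [-174.2    2.2   -0.9]
```

play_rows --rows '[[[0, 0, 0], [-10, 0, 0], 1], [[0, 0, 0], [-20, 0.5, 0], 1], [[0, 0, 0], [-25, 0.5, 0], 1], [[0, 0, 0], [-25, 0.5, 0], 1], [[0, 0, 0], [-25, 0.5, 0], 1], [[0, 0, 0], [-25, 0, 0], 1], [[0, 0, 0], [-20, 0, 0], 1], [[0, 0, 0], [-15, 0, 0], 1], [[0, 0, 0], [-9, 0, 0], 1], [[0, 0, 0], [0, 0, 0], 1], [[0, 0, 0], [0, 0, 0], 1]]'

```text
t: 7.2
tcp_pos: [0.5683, 0.03, 0.2237]
tool_rot: [0.698, 0.716, -0.0, -0.001]
force: [0.1, 0.4, -2.6]
finger_gap: 0.509
gripper_force: 61.5
```

Run:
```python
from h import *
np.set_printoptions(precision=4,suppress=True)
c=get_calibration('wrist');pw,d=snapshot('wrist');P=fcloud(c,d)
def ana(n,p,d,P):
    h=cv2.cvtColor(p,cv2.COLOR_RGB2HSV);H,S,V=[h[...,i].astype(int) for i in range(3)]
    Y=(d>0)&(H>18)&(H<34)&(S>170)&(V>60)&(abs(P[...,0]-.57)<.12)&(P[...,1]<.1)&(P[...,1]>-.03)
    if Y.sum()>10:
        Q=P[Y]; print(n,'shoe',Q.min(0),Q.max(0),'med',np.median(Q,0)); 
        t=Q[Q[:,2]>.25]; print('  top',len(t),mar(t) if len(t)>5 else '',t[:,2].max() if len(t) else '')
        b=Q[Q[:,2]<.14]; print('  sole',len(b),mar(b) if len(b)>5 else '')
    m=(d>0)&(abs(P[...,0]-.572)<.02)&(P[...,1]>-.122)&(P[...,1]<-.07)&(P[...,2]>.19)&(P[...,2]<.23)&(S<70)
    if m.sum()>5: print(n,'peg',m.sum(),np.percentile(P[m][:,2],[10,50,90]),mar(P[m]))
    r=(d>0)&((H<6)|(H>174))&(S>150)&(V>70)&(abs(P[...,0]-.57)<.04)&(P[...,1]>-.2)&(P[...,2]>.1)
    if r.sum()>3: print(n,'red',P[r].min(0),P[r].max(0))
ana('wrist',pw,d,P)
for n in('scene','side'):
    c=get_calibration(n);p,d=snapshot(n);ana(n,p,d,cloud(c,d))
    if n=='scene': s=p
    else: side=p
save('m1',np.hstack([cv2.resize(s[150:300,200:350],(400,400)),cv2.resize(side[100:250,250:400],(400,400))]))
to([.570,-.0405,.225])
```

```text
wrist shoe [0.4943 0.0114 0.1186] [0.6431 0.0494 0.2573] med [0.569  0.0388 0.1823]
  top 4208 [[np.float64(569.3), np.float64(29.9)], [np.float64(43.6), np.float64(21.4)], 1.6] 0.257315018630303
  sole 4409 [[np.float64(568.7), np.float64(30.9)], [np.float64(148.5), np.float64(35.3)], 1.6]
scene shoe [0.4954 0.0059 0.1166] [0.6454 0.0486 0.2614] med [0.578  0.0201 0.1505]
  top 82 [[np.float64(569.7), np.float64(27.2)], [np.float64(43.4), np.float64(20.6)], 4.8] 0.26143454703800495
  sole 513 [[np.float64(570.7), np.float64(26.6)], [np.float64(149.0), np.float64(38.2)], 2.7]
scene peg 67 [0.2027 0.2074 0.2099] [[np.float64(573.2), np.float64(-101.5)], [np.float64(40.7), np.float64(10.9)], 89.8]
scene red [ 0.5681 -0.0935  0.1673] [ 0.5808 -0.0855  0.2016]
side red [ 0.5305 -0.0171  0.305 ] [0.6075 0.0816 0.4853]
tcp [0.5684 0.0313 0.2241] tool y deg 1.6 tilt [-0.0005  0.0004 -1.    ] F [ 0.1   1.43 -1.85] t 7.35 gap 0.505
shift tool mm [-71.8  -0.4  -0.9]
```

View pics/m1.png

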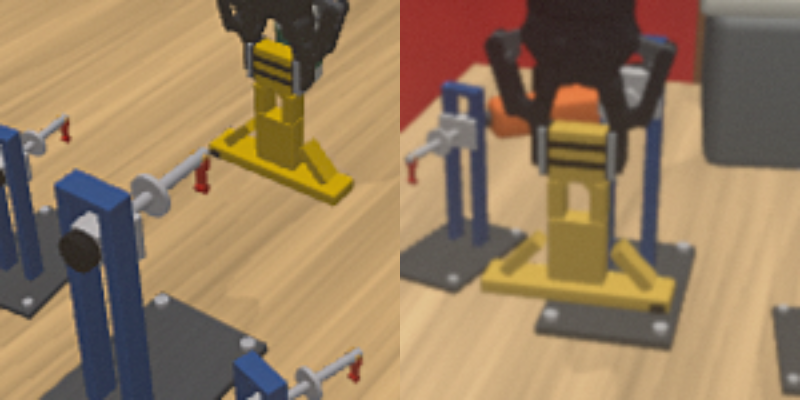

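Left panel (scene): the shoe is upright in the jaws with the flap shut beyond it at (203,175). Right panel (side): the eye at (583,200) is in line with the stand. Pose matches the stand's yaw, so I'll approach.

play_rows --rows '[[[0, 0, 0], [-10, -0.4, 0], 1], [[0, 0, 0], [-18, -0.4, 0], 1], [[0, 0, 0], [-18, 0, 0], 1], [[0, 0, 0], [-15, 0, 0], 1], [[0, 0, 0], [-8, 0, 0], 1], [[0, 0, 0], [-5, 0, 0], 1], [[0, 0, 0], [-5, 0, 0], 1], [[0, 0, 0], [-5, 0, 0], 1], [[0, 0, 0], [0, 0, 0], 1], [[0, 0, 0], [0, 0, 0], 1]]'

```text
t: 8.18
tcp_pos: [0.5701, -0.0535, 0.2243]
tool_rot: [0.698, 0.716, 0.0, -0.0]
force: [0.3, 0.1, -1.6]
finger_gap: 0.509
gripper_force: 61.5
```

Run:
```python
from h import *
p,d=snapshot('scene'); q,_=snapshot('side')
save('m2',np.hstack([cv2.resize(p[180:280,220:320],(400,400),interpolation=2),cv2.resize(q[120:220,280:380],(400,400),interpolation=2)]))
to([.5725,-.1355,.2241])
```

```text
tcp [ 0.57   -0.0532  0.2243] tool y deg 1.54 tilt [-2.e-04  3.e-04 -1.e+00] F [ 0.09 -0.76 -2.21] t 8.28 gap 0.511
shift tool mm [-82.4   0.3   0.2]
```

View pics/m2.png

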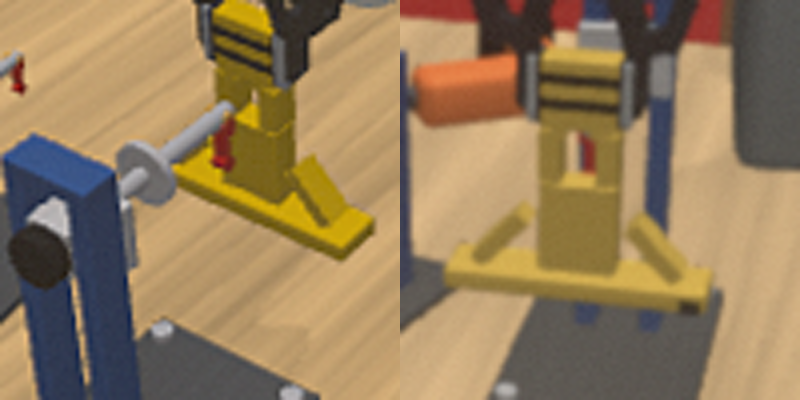

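Left: the peg nose at (235,105) points into the eye. Right: peg and flap show through the eye at (580,150). Advancing slowly.

play_rows --rows '[[[0, 0, 0], [-3, 0, 0], 1], [[0, 0, 0], [-3, 0, 0], 1], [[0, 0, 0], [-3, 0, 0], 1], [[0, 0, 0], [-2, 0, 0], 1], [[0, 0, 0], [-2, 0, 0], 1], [[0, 0, 0], [-2, 0, 0], 1], [[0, 0, 0], [-2, 0, 0], 1], [[0, 0, 0], [-2, 0, 0], 1], [[0, 0, 0], [-2, 0, 0], 1], [[0, 0, 0], [0, 0, 0], 1]]'

```text
t: 9.12
tcp_pos: [0.5707, -0.0752, 0.2243]
tool_rot: [0.698, 0.716, -0.0, 0.0]
force: [-0.8, -0.5, -1.8]
finger_gap: 0.508
gripper_force: 61.5
```

play_rows --rows '[[[0, 0, 0], [-1.5, 0, 0], 1], [[0, 0, 0], [-1.5, 0, 0], 1], [[0, 0, 0], [0, 0, 0], 1]]'

```text
t: 9.37
tcp_pos: [0.5708, -0.0779, 0.2243]
tool_rot: [0.698, 0.716, -0.0, 0.0]
force: [0.5, 0.6, -2.4]
finger_gap: 0.508
gripper_force: 61.5
```

play_rows --rows '[[[0, 0, 0], [-2, 0, 0], 1], [[0, 0, 0], [-2, 0, 0], 1], [[0, 0, 0], [-2, 0, 0], 1], [[0, 0, 0], [-2, 0, 0], 1], [[0, 0, 0], [-2, 0, 0], 1], [[0, 0, 0], [-2, 0, 0], 1], [[0, 0, 0], [0, 0, 0], 1]]'

```text
t: 9.95
tcp_pos: [0.5711, -0.0902, 0.2243]
tool_rot: [0.698, 0.716, -0.0, 0.0]
force: [-0.8, -0.8, -2.8]
finger_gap: 0.507
gripper_force: 61.5
```

play_rows --rows '[[[0, 0, 0], [-2, 0, 0], 1], [[0, 0, 0], [-2, 0, 0], 1], [[0, 0, 0], [-2, 0, 0], 1], [[0, 0, 0], [-2, 0, 0], 1], [[0, 0, 0], [-2, 0, 0], 1], [[0, 0, 0], [-2, 0, 0], 1], [[0, 0, 0], [-2, 0, 0], 1], [[0, 0, 0], [-2, 0, 0], 1], [[0, 0, 0], [0, 0, 0], 1]]'

```text
t: 10.7
tcp_pos: [0.5716, -0.1063, 0.2243]
tool_rot: [0.698, 0.716, -0.0, 0.0]
force: [-0.5, -0.2, -2.9]
finger_gap: 0.506
gripper_force: 61.5
```

Run:
```python
from h import *
p,d=snapshot('scene'); q,_=snapshot('side')
save('m3',np.hstack([cv2.resize(p[180:280,200:300],(400,400),interpolation=2),cv2.resize(q[100:200,280:380],(400,400),interpolation=2)]))
to([.5725,-.1355,.2241])
```

```text
tcp [ 0.5715 -0.106   0.2243] tool y deg 1.5 tilt [ 0.e+00 -2.e-04 -1.e+00] F [ 0.85 -1.24 -2.29] t 10.8 gap 0.505
shift tool mm [-29.6   0.2   0.2]
```

View pics/m3.png

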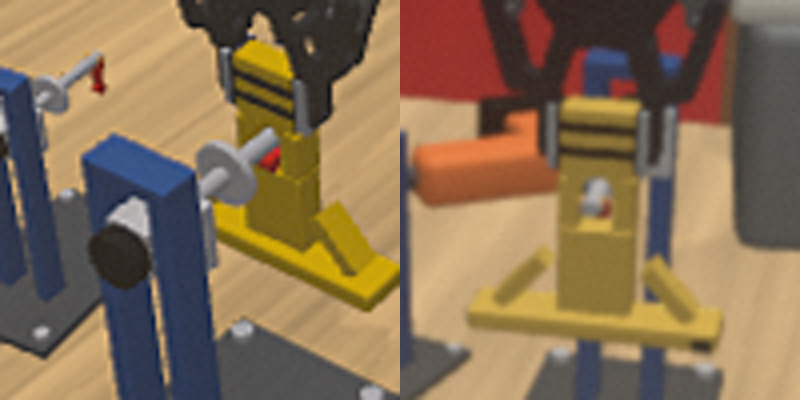

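Left: the flap (red, at (270,158)) is folded up inside the eye and the disc is ahead at (225,172). Right: the peg sits in the eye at (595,200). Going on.

play_rows --rows '[[[0, 0, 0], [-2, 0, 0], 1], [[0, 0, 0], [-2, 0, 0], 1], [[0, 0, 0], [-2, 0, 0], 1], [[0, 0, 0], [-2, 0, 0], 1], [[0, 0, 0], [-2, 0, 0], 1], [[0, 0, 0], [-2, 0, 0], 1], [[0, 0, 0], [-2, 0, 0], 1], [[0, 0, 0], [-2, 0, 0], 1], [[0, 0, 0], [-2, 0, 0], 1], [[0, 0, 0], [-2, 0, 0], 1], [[0, 0, 0], [-2, 0, 0], 1], [[0, 0, 0], [0, 0, 0], 1]]'

```text
t: 11.8
tcp_pos: [0.5721, -0.1282, 0.2243]
tool_rot: [0.698, 0.716, -0.0, 0.0]
force: [0.1, -0.4, -3.1]
finger_gap: 0.509
gripper_force: 61.5
```

play_rows --rows '[[[0, 0, 0], [-1, 0, 0], 1], [[0, 0, 0], [-1, 0, 0], 1], [[0, 0, 0], [-1, 0, 0], 1], [[0, 0, 0], [-1, 0, 0], 1], [[0, 0, 0], [0, 0, 0], 1]]'

```text
t: 12.22
tcp_pos: [0.5722, -0.1319, 0.2243]
tool_rot: [0.698, 0.716, -0.0, 0.0]
force: [0.6, -0.5, -2.0]
finger_gap: 0.506
gripper_force: 61.5
```

play_rows --rows '[[[0, 0, 0], [-1, 0, 0], 1], [[0, 0, 0], [-1, 0, 0], 1], [[0, 0, 0], [-0.5, 0, 0], 1], [[0, 0, 0], [0, 0, 0], 1]]'

```text
t: 12.55
tcp_pos: [0.5723, -0.1343, 0.2243]
tool_rot: [0.698, 0.716, 0.0, 0.0]
force: [0.1, 0.1, -1.7]
finger_gap: 0.506
gripper_force: 61.5
```

Run:
```python
from h import *
c=get_calibration('side');q,d=snapshot('side');P=cloud(c,d)
s,_=snapshot('scene')
h=cv2.cvtColor(q,cv2.COLOR_RGB2HSV);H,S,V=[h[...,i].astype(int) for i in range(3)]
r=((H<6)|(H>174))&(S>150)&(V>70)&(abs(P[...,0]-.57)<.03)&(abs(P[...,1]+.085)<.06)&(P[...,2]>.14)&(P[...,2]<.22)
print('red px',r.sum(),(P[r].min(0),P[r].max(0)) if r.sum() else '')
save('m4',np.hstack([cv2.resize(s[180:280,200:300],(400,400),interpolation=2),cv2.resize(q[100:200,280:380],(400,400),interpolation=2)]))
to([.5725,-.1375,.2241])
```

```text
red px 27 (array([ 0.56672447, -0.08719655,  0.16971863]), array([ 0.57274101, -0.07997225,  0.19431142]))
tcp [ 0.5722 -0.1342  0.2243] tool y deg 1.51 tilt [-0.e+00  1.e-04 -1.e+00] F [ 0.94 -0.79 -1.84] t 12.65 gap 0.506
shift tool mm [-3.3  0.2  0.2]
```

The flap has fallen: its red spans z 170–194 mm at y −83 mm again, the same as when shut. Now I'll lower the shoe onto the peg.

play_rows --rows '[[[0, 0, 0], [0, 0, 1], 1], [[0, 0, 0], [0, 0, 1], 1], [[0, 0, 0], [0, 0, 1], 1], [[0, 0, 0], [0, 0, 1], 1], [[0, 0, 0], [0, 0, 0], 1]]'

```text
t: 13.07
tcp_pos: [0.5721, -0.1341, 0.22]
tool_rot: [0.698, 0.716, -0.0, -0.0]
force: [1.0, -0.3, -2.7]
finger_gap: 0.508
gripper_force: 61.5
```

play_rows --rows '[[[0, 0, 0], [0, 0, 0.5], 1], [[0, 0, 0], [0, 0, 0.5], 1], [[0, 0, 0], [0, 0, 0], 1]]'

```text
t: 13.32
tcp_pos: [0.5722, -0.1341, 0.2198]
tool_rot: [0.698, 0.716, 0.0, 0.0]
force: [-1.1, 0.1, 0.6]
finger_gap: 0.509
gripper_force: 61.9
```

play_rows --rows '[[[0, 0, 0], [0, 0, 0.3], 1], [[0, 0, 0], [0, 0, 0], 1], [[0, 0, 0], [0, 0, 0], 1], [[0, 0, 0], [0, 0, 0], 1]]'

```text
t: 13.65
tcp_pos: [0.5722, -0.1342, 0.2197]
tool_rot: [0.698, 0.716, 0.0, 0.0]
force: [-1.8, 1.6, 5.4]
finger_gap: 0.511
gripper_force: 62.1
```

play_rows --rows '[[[0, 0, 0], [0, 0, 0], 1], [[0, 0, 0], [0, 0, 0], 1], [[0, 0, 0], [0, 0, 0], 1], [[0, 0, 0], [0, 0, 0], 1]]'

```text
t: 13.98
tcp_pos: [0.5722, -0.1342, 0.2197]
tool_rot: [0.698, 0.716, 0.0, 0.0]
force: [-3.2, 1.7, 6.0]
finger_gap: 0.508
gripper_force: 62.1
```

play_rows --rows '[[[0, 0, 0], [0, 0, -0.2], 1], [[0, 0, 0], [1, 0, 0], 1], [[0, 0, 0], [2, 0, 0], 1], [[0, 0, 0], [3, 0, 0], 1], [[0, 0, 0], [3, 0, 0], 1], [[0, 0, 0], [3, 0, 0], 1], [[0, 0, 0], [3, 0, 0], 1], [[0, 0, 0], [3, 0, 0], 1], [[0, 0, 0], [2, 0, 0], 1], [[0, 0, 0], [2, 0, 0], 1], [[0, 0, 0], [2, 0, 0], 1], [[0, 0, 0], [0, 0, 0], 1]]'

```text
t: 14.98
tcp_pos: [0.5723, -0.1099, 0.2197]
tool_rot: [0.698, 0.717, 0.0, 0.001]
force: [0.2, -2.5, 5.5]
finger_gap: 0.507
gripper_force: 62.1
```

play_rows --rows '[[[0, 0, 0], [1, 0, 0], 1], [[0, 0, 0], [1, 0, 0], 1], [[0, 0, 0], [1, 0, 0], 1], [[0, 0, 0], [0, 0, 0], 1]]'

```text
t: 15.32
tcp_pos: [0.5722, -0.1072, 0.2197]
tool_rot: [0.698, 0.717, 0.0, 0.001]
force: [0.1, -3.4, 5.8]
finger_gap: 0.511
gripper_force: 62.1
```

play_rows --rows '[[[0, 0, 0], [0, 0, -0.3], 1], [[0, 0, 0], [1, 0, 0], 1], [[0, 0, 0], [1, 0, 0], 1], [[0, 0, 0], [1, 0, 0], 1], [[0, 0, 0], [0, 0, 0], 1]]'

```text
t: 15.73
tcp_pos: [0.5717, -0.1041, 0.2197]
tool_rot: [0.698, 0.716, 0.0, 0.0]
force: [-0.6, -4.2, 5.7]
finger_gap: 0.511
gripper_force: 62.1
```

play_rows --rows '[[[0, 0, 0], [0, 0, -0.5], 1], [[0, 0, 0], [0, 0, 0], 1], [[0, 0, 0], [0, 0, 0], 1]]'

```text
t: 15.98
tcp_pos: [0.5714, -0.1035, 0.2198]
tool_rot: [0.698, 0.716, 0.0, -0.001]
force: [2.1, -1.1, 3.4]
finger_gap: 0.505
gripper_force: 62.2
```

Run:
```python
from h import *
q,d=snapshot('side');s,_=snapshot('scene')
save('m5',np.hstack([cv2.resize(s[180:280,200:300],(400,400),interpolation=2),cv2.resize(q[100:200,280:380],(400,400),interpolation=2)]))
for i in range(1): to([.572,-.1,.2197])
print(sense()['ft_torque'])
```

```text
tcp [ 0.5714 -0.1035  0.2198] tool y deg 1.51 tilt [-3.0e-04  1.2e-03 -1.0e+00] F [ 1.27 -0.41  3.8 ] t 16.08 gap 0.508
shift tool mm [3.5 0.7 0.1]
[-0.13254751 -0.18757503  0.00477173]
```

View pics/m5.png

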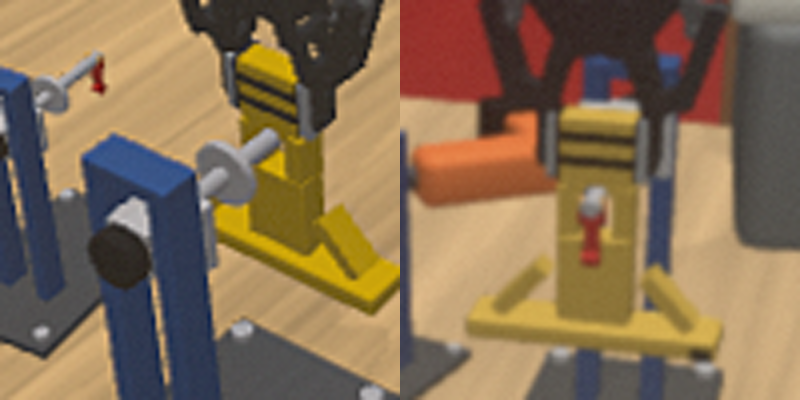

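Right: the shut red flap hangs at (592,235) in front of the eye's lower part, with the shoe behind it. Drawing back gently now.

play_rows --rows '[[[0, 0, 0], [0.7, 0, -0.2], 1], [[0, 0, 0], [0.7, 0, 0], 1], [[0, 0, 0], [0.6, 0, 0], 1], [[0, 0, 0], [0, 0, 0], 1], [[0, 0, 0], [0, 0, 0], 1]]'

```text
t: 16.5
tcp_pos: [0.5708, -0.1019, 0.2198]
tool_rot: [0.698, 0.716, -0.0, -0.001]
force: [-0.2, -0.8, 1.3]
finger_gap: 0.504
gripper_force: 62.2
```

play_rows --rows '[[[0, 0, 0], [0.7, 0, 0], 1], [[0, 0, 0], [0.7, 0, 0], 1], [[0, 0, 0], [0, 0, 0], 1], [[0, 0, 0], [0, 0, 0], 1]]'

```text
t: 16.83
tcp_pos: [0.5709, -0.1008, 0.2198]
tool_rot: [0.698, 0.716, -0.0, -0.0]
force: [-0.7, -2.6, -0.0]
finger_gap: 0.51
gripper_force: 61.9
```

play_rows --rows '[[[0, 0, 0], [0.5, 0, 0], 1], [[0, 0, 0], [0, 0, 0], 1], [[0, 0, 0], [0, 0, 0], 1]]'

```text
t: 17.08
tcp_pos: [0.5709, -0.1007, 0.2199]
tool_rot: [0.698, 0.716, -0.001, -0.0]
force: [-0.7, -4.2, -2.4]
finger_gap: 0.51
gripper_force: 61.7
```

play_rows --rows '[[[0, 0, 0], [0.4, 0, 0], 1], [[0, 0, 0], [0, 0, 0], 1], [[0, 0, 0], [0, 0, 0], 1]]'

```text
t: 17.33
tcp_pos: [0.5709, -0.1005, 0.2199]
tool_rot: [0.698, 0.716, -0.001, -0.0]
force: [-1.0, -5.3, -2.0]
finger_gap: 0.506
gripper_force: 61.6
```

The TCP has stalled and the pull has risen to 5 N, so the flap holds. I'll put the weight back fully on the peg, hold, relax, then release.

play_rows --rows '[[[0, 0, 0], [0, 0, 0.4], 1], [[0, 0, 0], [0, 0, 0], 1], [[0, 0, 0], [0, 0, 0], 1], [[0, 0, 0], [0, 0, 0], 1]]'

```text
t: 17.67
tcp_pos: [0.5709, -0.1005, 0.2199]
tool_rot: [0.698, 0.717, -0.001, 0.0]
force: [-1.5, -5.3, -0.4]
finger_gap: 0.509
gripper_force: 61.8
```

Run:
```python
from h import *
to([.5705,-.104,.2199])
```

```text
tcp [ 0.5709 -0.1005  0.2199] tool y deg 1.53 tilt [-0.001  -0.0012 -1.    ] F [-1.46 -5.3  -0.35] t 17.67 gap 0.509
shift tool mm [-3.5 -0.5 -0. ]
```

play_rows --rows '[[[0, 0, 0], [-1, 0, 0], 1], [[0, 0, 0], [-1, 0, 0.2], 1], [[0, 0, 0], [-1, 0, 0], 1], [[0, 0, 0], [0, 0, 0], 1], [[0, 0, 0], [0, 0, 0], 1]]'

```text
t: 18.08
tcp_pos: [0.5713, -0.1016, 0.2198]
tool_rot: [0.698, 0.716, 0.001, -0.001]
force: [-1.2, 2.5, 2.3]
finger_gap: 0.507
gripper_force: 62.0
```

play_rows --rows '[[[0, 0, 0], [0, 0, 0], 0.45], [[0, 0, 0], [0, 0, 0], 0.4], [[0, 0, 0], [0, 0, 0], 0.35], [[0, 0, 0], [0, 0, 0], 0.3], [[0, 0, 0], [0, 0, 0], 0.3], [[0, 0, 0], [0, 0, 0], 0.3], [[0, 0, 0], [0, 0, 0], 0.3]]'

```text
t: 18.67
tcp_pos: [0.5714, -0.103, 0.2196]
tool_rot: [0.698, 0.716, 0.0, 0.0]
force: [0.0, -0.1, 0.6]
finger_gap: 0.704
gripper_force: 0.0
```

play_rows --rows '[[[0, 0, 0], [0, 0, -3], 0.2], [[0, 0, 0], [0, 0, -5], 0.2], [[0, 0, 0], [0, 0, -8], 0.2], [[0, 0, 0], [0, 0, -12], 0.2], [[0, 0, 0], [0, 0, -20], 0.2], [[0, 0, 0], [0, 0, -25], 0.2], [[0, 0, 0], [0, 0, -30], 0.2], [[0, 0, 0], [0, 0, -20], 0.2], [[0, 0, 0], [0, 0, 0], 0.2]]'

```text
t: 19.42
tcp_pos: [0.574, -0.1038, 0.349]
tool_rot: [0.698, 0.716, 0.002, 0.006]
force: [0.8, 0.8, 0.3]
finger_gap: 0.797
gripper_force: 0.0
```

Run:
```python
from h import *
q,d=snapshot('side');s,_=snapshot('scene')
save('m6',np.hstack([cv2.resize(s[130:330,180:380],(400,400)),cv2.resize(q[80:230,250:400],(400,400))]))
to([.572,-.1,.35])
```

```text
tcp [ 0.5717 -0.1029  0.3441] tool y deg 1.52 tilt [ 0.0028 -0.0011 -1.    ] F [-0.44  0.18 -0.31] t 19.52 gap 0.798
shift tool mm [ 2.9  0.4 -5.9]
```

View pics/m6.png

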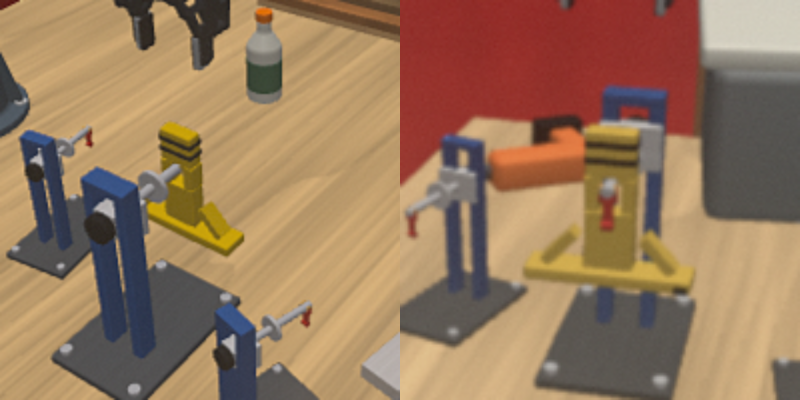

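The shoe hangs free on the peg behind the shut flap, which is at (607,208) on the right, and the gripper is clear. I'll let it settle, then hand in.

play_rows --rows '[[[0, 0, 0], [0, 0, 0], 0.2], [[0, 0, 0], [0, 0, 0], 0.2], [[0, 0, 0], [0, 0, 0], 0.2], [[0, 0, 0], [0, 0, 0], 0.2], [[0, 0, 0], [0, 0, 0], 0.2], [[0, 0, 0], [0, 0, 0], 0.2], [[0, 0, 0], [0, 0, 0], 0.2], [[0, 0, 0], [0, 0, 0], 0.2], [[0, 0, 0], [0, 0, 0], 0.2], [[0, 0, 0], [0, 0, 0], 0.2], [[0, 0, 0], [0, 0, 0], 0.2], [[0, 0, 0], [0, 0, 0], 0.2]]'

```text
t: 20.52
tcp_pos: [0.5714, -0.1029, 0.3427]
tool_rot: [0.698, 0.716, -0.0, 0.0]
force: [0.3, -0.4, 1.2]
finger_gap: 0.8
gripper_force: 0.0
```

```bash
python3 -c "
from station import *
print(sign_off())"
```

```text
the job is handed in; nothing more can be done
None
```

The yellow push shoe hangs on the large stand's peg behind the shut flap, which held a pull of about 5 N; the gripper is clear and the job was handed in at about 20.5 s.

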